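Release the catch and close the paper clamp

TASK

On the desk stands a grey paper clamp with a stack of paper in it. First release its safety catch by pushing the dark plate on the end of the cross bolt all the way in towards the clamp, while the lever is still up; then press the lever all the way down, so that its foot rests on the paper. Leave the catch released and the lever down.

Things in the scene. Friction and masses are not known exactly. Their poses are not given: they have to be found in the camera images.
- catch (a joint): Slide of the safety catch, a steel cross bolt through the clamp's base (210 x 150 mm) below the lever, in m. 0 = locked, bolt fully out; 0.040 = end stop, fully in, released. Starts at 0 to 0.006. A block on the bolt stands under the lever and bars it until the bolt is about 25 mm in. Friction about 2.5 N, no spring: it stays where left.
- catch_plate (a point): Centre of the outer face of the bolt's push plate, a dark upright steel plate left of the clamp: 34 mm long (x), 12 thick (y), from 24 to 76 mm above the worktop; point 50 mm above it. Site axes: z up, y out of this face, away from the clamp (push along -y); x from the lever's grip to its pivot. Free for 60 mm outside. The lever's centre line is 144 mm along -y when locked.
- lever (a joint): Hinge of the clamp's lever in rad. 0 = raised, 34 degrees above level; 0.60 = end stop, lever level, foot on the paper. Starts at 0 to 0.05. With the catch locked it cannot pass about 0.1. Friction holds it wherever it is left; pressing it down at the grip takes about 3 N.
- lever_grip (a point): Centre of the top of the black rubber grip (70 x 36 x 20 mm) on the lever's free end, nearest the robot; 165 mm from the pivot, about 190 mm above the worktop when raised, 100 mm when down. Site x runs along the lever to the pivot, z out of the grip's top. Going down it moves 34 mm away from the pivot; fingers pressing straight down here stay on the lever and slide a little along it.

How it is judged:
On the way, in this order (a step that is already met when the one before it is completed fails the run):
1. the catch is pushed in while the lever is still up (value of joint catch above 0.03 m and value of joint lever below 0.15 rad), for 0.2 s.
2. the lever is pressed fully down (value of joint lever above 0.54 rad), for 0.2 s.
At the end, for the whole second after the job is handed in: The catch is released (pushed in by more than 30 of its 40 mm) and the lever is down and at rest (beyond 0.54 of its 0.60 rad, that is within about 10 mm of its stop at the grip) (value of joint catch above 0.03 m and value of joint lever above 0.54 rad and velocity of joint lever below 0.05 rad/s); the robot touches nothing.
It also fails if it takes over 40 s, if anything falls off the work surface, if the arm or the gripper's body presses on something with over 40 N, if the wrist force passes 120 N, or if a joint passes its speed limit or range.

ROBOT

A 6-joint arm with a two-finger parallel gripper is mounted at the origin on a cart in front of the work surface, level with it; the furniture and walls round the work are solid. World frame = base frame: x ahead of the robot, y to its left, z up, the work surface at z = 0. Lengths are in m, angles in rad, forces in N, time in s.
With the tool pointing down it reaches from about 0.25 to 0.725 m from the base axis. Payload 4 kg.
Tool frame: the origin (TCP) lies at the very end of the fingers, on their centre line; the grasp point (between the pads) lies 19 mm behind it; z points along the fingers, y is the line along which they close (so a half turn about z gives the same grasp; the last joint's range is limited). The gripper opens to 85 mm and grips with 20 to 120 N. Pads are 22 mm wide; open, the fingers measure 114 mm over their backs; the gripper's body (76 mm by 85 mm) begins 54 mm behind the grasp point. The pads swing forward as they close: fully open they stand 13 mm farther back than shut.
Start: joints at [1.33, 0.241, 0.005, 1.335, 0, 1.571], TCP at [0.119, 0.486, 0.196] pointing down, gripper open.
Joint ranges: [-2.72, 2.72], [-1.05, 1.87], [-1.09, 1.28], [-1.99, 2.15], [-1.42, 1.44], [-3.14, 3.14]. Speed limits (rad/s): [2.79, 2.79, 3.14, 3.14, 3.14, 3.14].

INTERFACE

Orientations are given as a 3x3 rotation matrix whose columns are the frame's x, y, z axes.
In Python, from rig import env gives the robot as it stands.
- The arm moves only by the tool play_rows, never from a script. Its argument "steps" is a list of rows, each a list of 7 numbers: the shift along the tool's x, y, z in mm, then the turn, a rotation vector about the tool's x, y, z in degrees, then the opening, from -1 (shut) to 1 (fully open). A call has 1 to 12 rows; each row is the pose to reach, as a shift and turn from the pose commanded when the call began, along the tool's axes at that moment; what a row does not reach only later rows make up. A row lasts 1/10 s, in which the tool goes at most 50 mm and 8.59 degrees, less where a joint would pass 70% of its speed; a pose out of reach is approached as far as the arm can. A call with a gripper value outside its range is refused whole. The fingers move at their own pace and stop on an object; "force" is the grip in N (left out, the last holds). Time passes only in rows, so rows that repeat a pose let the fingers close. It gives the time, the measured TCP pose, the force, the opening and the grip force at its end, in the units of the state.
- env.state(): the state, without advancing time (a new reading comes with each control period).
- env.snapshot(name): name is "scene" or "top" or "wrist"; returns the picture (400x640x3 uint8, blue, green, red); there is no depth.
- env.get_calibration(name): a dict with "vfov" (degrees; the focal length in pixels is half the picture's height over the tangent of half this angle, whatever the lens; pixels are square), "cx", "cy" (the principal point, pixels), "pose" (4x4, takes a point from camera to world coordinates). Camera axes: x right, y up, looking along -z (the intrinsics and any distortion apply to the point x, -y, -z); pixel columns grow to the right and rows downward; lengths in m; the calibration is good to about 2 mm. A picture is of the moment at which its call begins: read the wrist's pose just before it. get_calibration takes no time and is no camera call; for the wrist camera it gives the pose at the moment of the call.
- env.finish_job(): hands the job in; it is judged then, once.
The state is a dict: "time_s": time; "q": joint angles; "qd": joint speeds; "effort": joint torques, N m; "ee_pos": TCP position; "orientation": TCP orientation; "ft_force": force on the tool from outside, world axes, zero at the start; "moment": the same for the moment, N m; "finger_gap": finger opening in m; "grip_force": force on a finger pad.
Only numpy, scipy, OpenCV 4.12 (cv2) and the standard library are available. Lean on these libraries where they do the work, as an engineer would, in place of code of your own. Each camera call takes 0.05 s, during which the arm holds its last target. There are 200 camera calls.

## Working session

There is one attempt and no reset: what is moved stays moved. The work goes in short steps, Python scripts to look and compute and a tool call to move; the robot and the scene stay as the last step left them, time stands still between calls to the robot, and variables do not carry over. Pictures are saved under pics/ and viewed, at most 10 in all, crops included, and the job is handed in when it is done.

Besides the shell and the picture viewer there is one more tool, called after "Call:" as name(argument=value, ...), one argument or row to a line, values as JSON. play_rows: Moves the arm, as the interface text tells. Its arguments: {"type":"object","properties":{"steps":{"type":"array"},"force":{"type":"number"}},"required":["steps"]}

```bash
mkdir -p pics; python3 - <<'E'
from rig import env
import cv2,numpy as np
for n in("scene","top"):
    c=env.get_calibration(n);print(n,{k:(np.round(v,4).tolist() if k=="pose" else v) for k,v in c.items()})
    cv2.imwrite(f"pics/{n}1.png",env.snapshot(n))
s=env.state();print(s["time_s"],s["ee_pos"],s["orientation"],s["finger_gap"])
E
```

```text
scene {'vfov': 44.50580427631175, 'cx': 323.8849343763718, 'cy': 197.18301837567083, 'pose': [[0.6792, 0.5527, -0.4829, 0.1482], [-0.7339, 0.503, -0.4565, -0.4123], [-0.0094, 0.6645, 0.7472, 0.8093], [0.0, 0.0, 0.0, 1.0]]}
top {'vfov': 49.648039918814305, 'cx': 312.24916292194047, 'cy': 193.47302374931877, 'pose': [[-0.0176, 0.9903, -0.1378, 0.4282], [-0.9998, -0.0157, 0.0146, -0.0064], [0.0123, 0.138, 0.9904, 0.9677], [0.0, 0.0, 0.0, 1.0]]}
0.1 [0.11909181 0.48495961 0.19520823] [[-9.71146126e-01  2.38484779e-01 -4.61172108e-04]
 [ 2.38485225e-01  9.71144406e-01 -1.82754489e-03]
 [ 1.20230725e-05 -1.88479588e-03 -9.99998224e-01]] 0.08552514000005951
```

View pics/scene1.png

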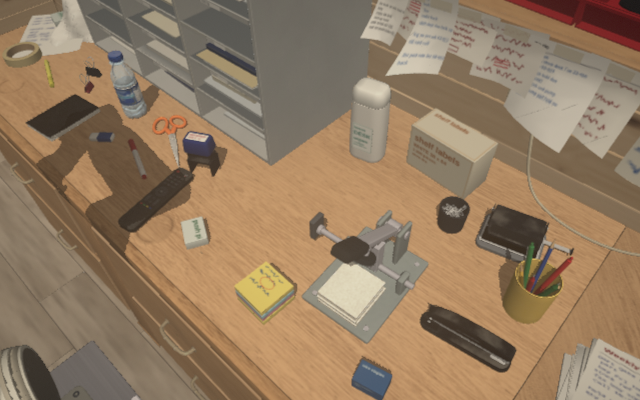

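View pics/top1.png

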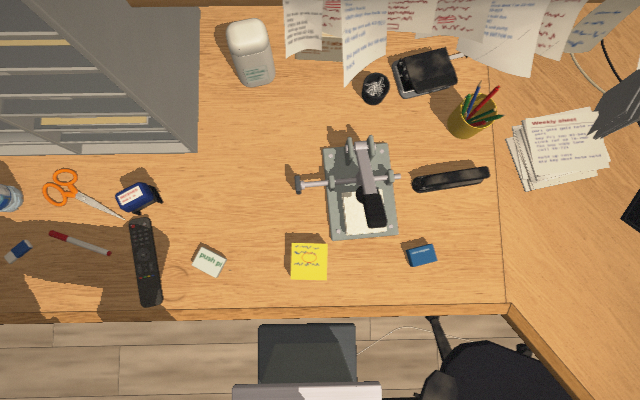

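The scene view shows the clamp with its plate at about (318,224) and the grip at about (352,249). In the top view the plate is at about (298,185) and the grip at about (374,210). I'll enlarge both.

```bash
python3 - <<'E'
import cv2,numpy as np
a=cv2.imread("pics/scene1.png")[200:340,295:435];b=cv2.imread("pics/top1.png")[125:250,280:405]
f=lambda i:cv2.resize(i,None,fx=5.6 if i is b else 5,fy=5.6 if i is b else 5,interpolation=cv2.INTER_CUBIC)
cv2.imwrite("pics/sc.png",cv2.resize(a,(560,560),interpolation=cv2.INTER_CUBIC))
cv2.imwrite("pics/tc.png",cv2.resize(b,(500,500),interpolation=cv2.INTER_CUBIC))
E
```

```text
(no output)
```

View pics/sc.png

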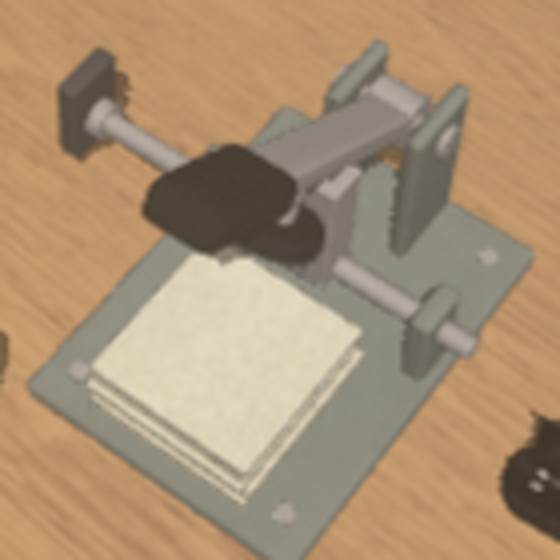

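View pics/tc.png

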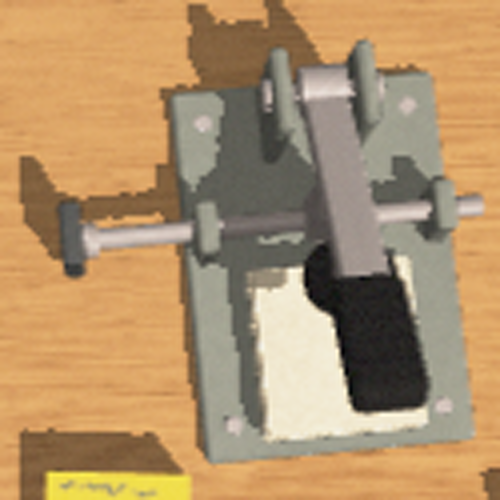

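Both crops are enlarged 4x. In the top crop the plate's top face is centred near (72,235), the grip top near (383,343), and the base corners at (172,95), (430,73), (210,462) and (472,437). In the scene crop the plate's inner face has corners (68,97), (115,58), (115,122) and (80,158), and the grip top is near (222,198).

```bash
cat > h.py <<'E'
from rig import env
import numpy as np
def ray(n,u,v):
    c=env.get_calibration(n);f=200/np.tan(np.radians(c["vfov"])/2);P=np.array(c["pose"])
    return P[:3,3],P[:3,:3]@np.array([(u-c["cx"])/f,-(v-c["cy"])/f,-1])
def atz(n,u,v,z):
    o,d=ray(n,u,v);return o+d*(z-o[2])/d[2]
def tri(r1,r2):
    A=np.c_[r1[1],-r2[1]];t=np.linalg.lstsq(A,r2[0]-r1[0],rcond=None)[0]
    a=r1[0]+r1[1]*t[0];b=r2[0]+r2[1]*t[1];return (a+b)/2,np.linalg.norm(a-b)
T=lambda u,v:("top",280+u/4,125+v/4)
S=lambda u,v:("scene",295+u/4,200+v/4)
E
python3 - <<'E'
from h import *
np.set_printoptions(precision=4,suppress=True)
c=[atz(*T(*p),.008) for p in((172,95),(430,73),(210,462),(472,437))]
for p in c:print("base",p)
ax=(c[0]+c[1]-c[2]-c[3]);print("yaw",np.degrees(np.arctan2(ax[1],ax[0])), [np.linalg.norm(c[i]-c[j]) for i,j in((0,1),(2,3),(0,2),(1,3))])
ay=(c[0]+c[2]-c[1]-c[3]);print("yaw from y",np.degrees(np.arctan2(-ay[0],ay[1])))
for p in((60,203),(82,203),(62,265),(84,265),(72,235)):print("plate top",atz(*T(*p),.076))
for p,z in(((68,97),.076),((115,58),.076),((115,122),.024),((80,158),.024)):print("plate sc",atz(*S(*p),z))
print(tri(ray(*T(383,343)),ray(*S(222,198))))
for p in ((340,280),(395,272),(428,400),(358,410)):print(atz(*T(*p),.19))
E
```

```text
base [ 0.6641 -0.0468  0.008 ]
base [ 0.6748 -0.1944  0.008 ]
base [ 0.4562 -0.0634  0.008 ]
base [ 0.4674 -0.2091  0.008 ]
yaw 4.3137745087145465 [np.float64(0.14795981534776814), np.float64(0.1460859753797763), np.float64(0.208552689888464), np.float64(0.20784810427160047)]
yaw from y 4.288259103480732
plate top [0.5903 0.0159 0.076 ]
plate top [0.5901 0.0044 0.076 ]
plate top [0.5575 0.0152 0.076 ]
plate top [0.5573 0.0038 0.076 ]
plate top [0.5733 0.0098 0.076 ]
plate sc [0.5559 0.0055 0.076 ]
plate sc [0.5888 0.0053 0.076 ]
plate sc [0.5892 0.0063 0.024 ]
plate sc [0.5608 0.0038 0.024 ]
(array([ 0.5035, -0.1335,  0.1791]), np.float64(0.0015328374205061115))
[ 0.5321 -0.1137  0.19  ]
[ 0.5354 -0.1389  0.19  ]
[ 0.4769 -0.1515  0.19  ]
[ 0.473  -0.1198  0.19  ]
```

Call:
play_rows(
  steps=[
    [-20, -12, 0, 0, 0, -1, -1],
    [-60, -34, 0, 0, 0, -3, -1],
    [-103, -59, 0, 0, 0, -5, -1],
    [-146, -84, 0, 0, 0, -8, -1],
    [-189, -108, 0, 0, 0, -11, -1],
    [-232, -133, 0, 0, 0, -14, -1],
    [-275, -158, 0, 0, 0, -17, -1],
    [-318, -182, 0, 0, 0, -18, -1],
    [-361, -207, 0, 0, 0, -18, -1],
    [-404, -231, 0, 0, 0, -18, -1],
    [-447, -256, 0, 0, 0, -18, -1],
    [-490, -280, 0, 0, 0, -18, -1],
  ],
  force=40,
)

```text
time_s: 1.3
ee_pos: [0.5292, 0.0949, 0.1956]
orientation: [[-0.997, -0.073, -0.001], [-0.073, 0.997, 0.0], [0.001, 0.0, -1.0]]
ft_force: [0.7, 0.2, 1.1]
finger_gap: 0.0002
grip_force: 0.0
```

Call:
play_rows(
  steps=[
    [-20, -22, 0, 0, 0, 0, -1],
    [-38, -42, 0, 0, 0, 0, -1],
    [-38, -42, 30, 0, 0, 0, -1],
    [-38, -42, 70, 0, 0, 0, -1],
    [-38, -42, 100, 0, 0, 0, -1],
    [-38, -42, 100, 0, 0, 0, -1],
  ],
)

```text
time_s: 1.9
ee_pos: [0.5647, 0.0571, 0.0906]
orientation: [[-0.997, -0.073, -0.012], [-0.073, 0.997, -0.001], [0.012, -0.0, -1.0]]
ft_force: [-1.2, 0.2, -0.4]
finger_gap: 0.0
grip_force: 0.0
```

```bash
python3 - <<'E'
from h import *
import cv2
print(env.state()["ee_pos"])
a=env.snapshot("scene")[160:340,265:435];b=env.snapshot("top")[110:250,270:405]
cv2.imwrite("pics/m1.png",cv2.hconcat([cv2.resize(a,(400,424)),cv2.resize(b,(400,424))]))
E
```

```text
[0.56466457 0.05705664 0.09057756]
```

View pics/m1.png

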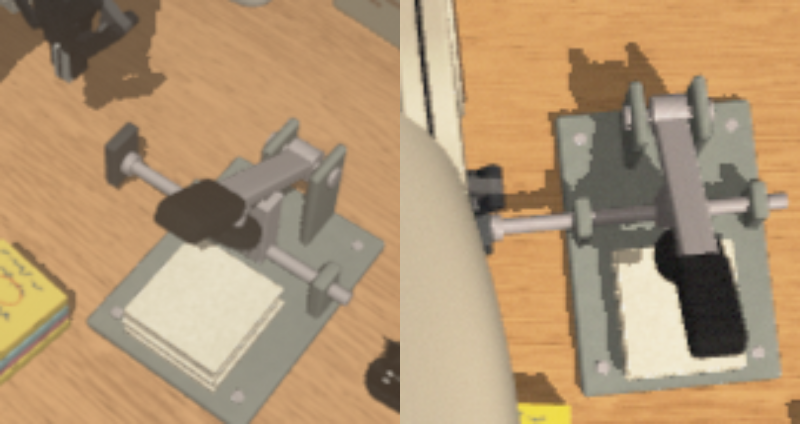

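The closed fingers (left panel, 65,70) are beyond the plate (122,150) and clear of it. Next I lower them and approach.

Call:
play_rows(
  steps=[
    [-5, 0, 25, 0, 0, 0, -1],
    [-6, 0, 45, 0, 0, 0, -1],
    [-6, 0, 54, 0, 0, 0, -1],
    [-6, 0, 54, 0, 0, 0, -1],
    [-6, -10, 54, 0, 0, 0, -1],
    [-6, -20, 54, 0, 0, 0, -1],
    [-6, -28, 54, 0, 0, 0, -1],
    [-6, -34, 54, 0, 0, 0, -1],
    [-6, -34, 54, 0, 0, 0, -1],
  ],
)

```text
time_s: 2.9
ee_pos: [0.5781, 0.023, 0.0424]
orientation: [[-0.997, -0.072, 0.001], [-0.072, 0.997, -0.0], [-0.001, -0.0, -1.0]]
ft_force: [0.5, 1.2, 0.6]
finger_gap: -0.0001
grip_force: 0.0
```

Call:
play_rows(
  steps=[
    [2, -6, 0, 0, 0, 0, -1],
    [3, -12, 0, 0, 0, 0, -1],
    [3, -18, 0, 0, 0, 0, -1],
    [3, -23, 0, 0, 0, 0, -1],
    [3, -27, 0, 0, 0, 0, -1],
    [3, -30, 0, 0, 0, 0, -1],
    [3, -30, 0, 0, 0, 0, -1],
  ],
)

```text
time_s: 3.6
ee_pos: [0.5771, -0.0063, 0.042]
orientation: [[-0.997, -0.073, 0.0], [-0.073, 0.997, -0.0], [-0.0, -0.0, -1.0]]
ft_force: [-0.8, -1.1, 1.0]
finger_gap: 0.0005
grip_force: 0.0
```

Call:
play_rows(
  steps=[
    [0, -2, 0, 0, 0, 0, -1],
    [0, -4, 0, 0, 0, 0, -1],
    [0, -6, 0, 0, 0, 0, -1],
    [0, -7, 0, 0, 0, 0, -1],
  ],
)

```text
time_s: 4.0
ee_pos: [0.5775, -0.013, 0.042]
orientation: [[-0.997, -0.073, -0.0], [-0.073, 0.997, -0.0], [0.0, -0.0, -1.0]]
ft_force: [-0.0, -0.4, 0.2]
finger_gap: -0.0
grip_force: 0.0
```

```bash
python3 - <<'E'
from h import *
import cv2
print(env.state()["ft_force"])
a=env.snapshot("scene")[160:340,265:435];b=env.snapshot("top")[110:250,270:405]
cv2.imwrite("pics/m2.png",cv2.hconcat([cv2.resize(a,(400,424)),cv2.resize(b,(400,424))]))
E
```

```text
[-0.02506505 -0.44374064  0.24068149]
```

View pics/m2.png

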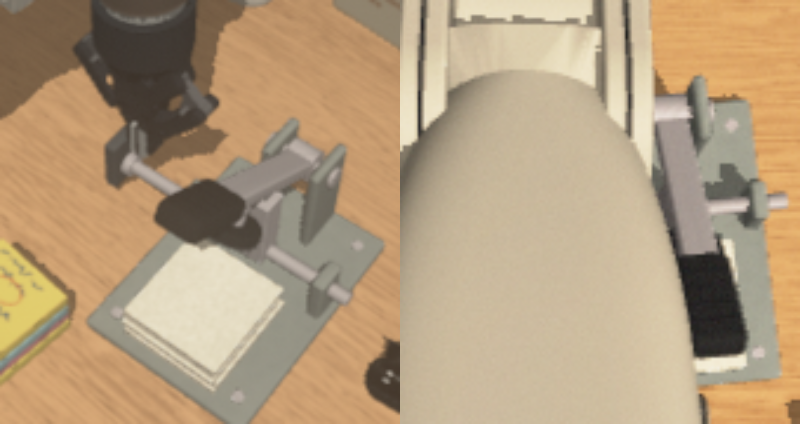

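The plate is still at (122,150), so it has not moved, and the fingertip shows right behind it at about (138,140). I'll project the TCP to check.

```bash
cat >> h.py <<'E'
def proj(n,p):
    c=env.get_calibration(n);f=200/np.tan(np.radians(c["vfov"])/2);P=np.array(c["pose"])
    x=P[:3,:3].T@(np.array(p)-P[:3,3]);return np.array([c["cx"]+f*x[0]/-x[2],c["cy"]-f*x[1]/-x[2]])
E
python3 - <<'E'
from h import *
import cv2
s=env.state();e=s["ee_pos"];print(e,s["q"],s["time_s"])
for dz in(0,.02,.06):print(proj("scene",e+[0,0,dz]))
for p in((.573,.016,.076),(.573,.004,.05)):print("pl",proj("scene",p))
im=env.snapshot("scene");a=im[160:260,280:400]
cv2.imwrite("pics/m3.png",cv2.resize(a,(720,600),interpolation=cv2.INTER_CUBIC))
E
```

```text
[ 0.57748248 -0.01300464  0.04198194] [-2.25307724e-02  4.99422204e-01 -3.23425965e-02  1.03910185e+00
  2.56393901e-05 -9.57338336e-02] 4.1
[326.82179763 233.62799228]
[326.77106709 227.35056639]
[326.66465163 214.18265858]
pl [314.16461843 216.29184717]
pl [318.90171629 227.85253981]
```

View pics/m3.png

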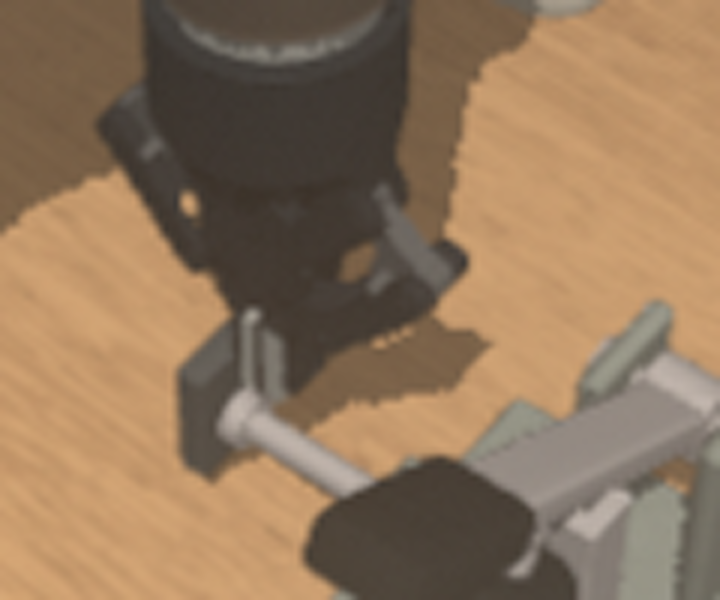

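```bash
python3 - <<'E'
from h import *
e=np.array([.5647,.0571,.0906])
q=(proj("scene",e)-[265,160])*[400/170,424/180];print("m1 tip expected",q)
for dx,dy,dz in((0,0,.02),(0,0,-.02),(.02,0,0),(0,.02,0)):print((proj("scene",e+[dx,dy,dz])-[265,160])*[400/170,424/180])
print((proj("top",e)-[270,110])*[400/135,424/140],(proj("top",e+[0,0,.03])-[270,110])*[400/135,424/140],(proj("top",e+[.02,0,0])-[270,110])*[400/135,424/140])
c=env.get_calibration("wrist")
s=env.state();P=np.array(c["pose"]);print(s["orientation"].T@(P[:3,3]-s["ee_pos"]),np.round(s["orientation"].T@P[:3,:3],3))
f=200/np.tan(np.radians(c["vfov"])/2);print(f,c["cx"],c["cy"])
# where plate/TCP expected in wrist image
for p in (s["ee_pos"],[.5903,.0159,.076],[.5573,.0152,.076],[.5573,.0038,.076]):print(proj("wrist",p))
E
```

```text
m1 tip expected [ 72.37974791 101.24674866]
[71.09409008 85.14365325]
[ 73.62568501 116.85233487]
[89.28105803 87.8816767 ]
[55.45297005 89.07282832]
[ 14.36835332 233.44519047] [ 11.07758645 226.44476821] [ 14.20431135 204.339537  ]
[ 6.66937264e-02  2.98457415e-05 -1.78412607e-01] [[-0.     0.965  0.263]
 [ 1.     0.     0.   ]
 [ 0.     0.263 -0.965]]
320.83371949246896 323.19445453515783 201.19399656956756
[323.18753    230.54783953]
[378.66963274 282.33261466]
[385.43709822 219.88780098]
[361.51068927 218.22157207]
```

```bash
python3 - <<'E'
from h import *
import cv2
cv2.imwrite("pics/w1.png",env.snapshot("wrist"))
E
```

```text
(no output)
```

View pics/w1.png

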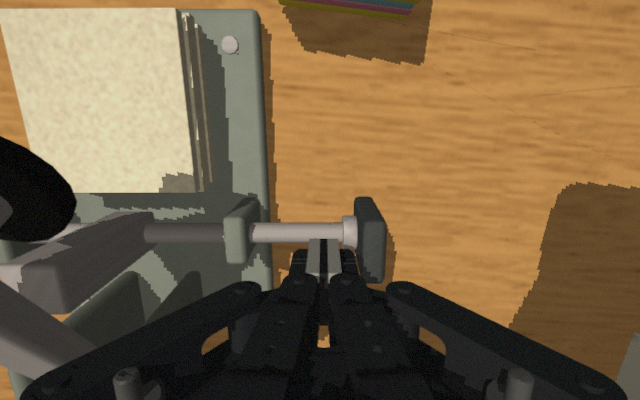

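The wrist view shows the fingertips at (323,240), standing over the bolt on the inner side of the plate (357-385, 198-282). They passed over the plate without moving it, so I suspect the reported pose. I'll fit an offset for it.

```bash
python3 - <<'E'
from h import *
from scipy.optimize import least_squares
from scipy.spatial.transform import Rotation as Ro
np.set_printoptions(precision=4,suppress=True)
W=np.array([atz(*T(210,462),.008),atz(*T(233,427),.009),[.5573,.0152,.076],[.5573,.0038,.076],[.5903,.0159,.076]])
U=np.array([(258,10),(230,45),(375,200),(357,198),(385,275)],float)
c=env.get_calibration("wrist");f=200/np.tan(np.radians(c["vfov"])/2);P=np.array(c["pose"])
def pr(o,r,W):
    x=(W-P[:3,3]-o)@(Ro.from_rotvec(r).as_matrix()@P[:3,:3]);return np.c_[c["cx"]-f*x[:,0]/x[:,2],c["cy"]+f*x[:,1]/x[:,2]]
print(pr(np.zeros(3),np.zeros(3),W))
for full in(0,1):
    s=least_squares(lambda o:(pr(o[:3],o[3:] if full else np.zeros(3),W)-U).ravel(),np.zeros(6) if full else np.zeros(3))
    print(s.x,s.cost,s.fun.reshape(-1,2))
s=env.state()
for k in(0,.01,.02,.03,.04):print(k,proj("wrist",s["ee_pos"]+[0,0,k]))
E
```

```text
[[252.8076  11.9086]
 [230.1462  44.8399]
 [385.3264 219.8981]
 [361.4002 218.2302]
 [378.5599 282.342 ]]
[0.0041 0.0006 0.0097] 166.36691732625184 [[-2.6795 -0.7116]
 [ 3.5406 -4.0805]
 [ 6.5998  5.9489]
 [ 1.9029  6.3479]
 [-9.6446 -8.9431]]
[ 0.0215  0.0335 -0.0124 -0.1871  0.0661 -0.0916] 53.15399936412429 [[-4.5985  0.1748]
 [ 4.3234  0.1229]
 [ 6.6145 -0.608 ]
 [-3.0696  0.7768]
 [-3.4837 -0.3754]]
0 [323.1541 230.5381]
0.01 [323.153  236.8032]
0.02 [323.1519 243.7778]
0.03 [323.1505 251.5895]
0.04 [323.149 260.399]
```

The wrist pose agrees with the base features, and the plate is where I measured it. The image puts the actual fingertips about 35 mm behind the reported TCP, so they slid over the top of the plate. I'll lift, go back outside, and turn 90° so the linkage stays clear of the clamp. Then I'll go in lower, in small steps.

Call:
play_rows(
  steps=[
    [0, 0, -20, 0, 0, 0, -1],
    [0, 0, -45, 0, 0, 0, -1],
    [0, 20, -50, 0, 0, 8, -1],
    [0, 45, -50, 0, 0, 16, -1],
    [0, 65, -50, 0, 0, 24, -1],
    [0, 73, -50, 0, 0, 32, -1],
    [0, 73, -50, 0, 0, 40, -1],
    [0, 73, -50, 0, 0, 48, -1],
    [0, 73, -50, 0, 0, 56, -1],
    [0, 73, -50, 0, 0, 64, -1],
    [0, 73, -50, 0, 0, 72, -1],
    [0, 73, -50, 0, 0, 80, -1],
  ],
)

```text
time_s: 5.4
ee_pos: [0.5721, 0.06, 0.092]
orientation: [[-0.24, 0.971, -0.0], [0.971, 0.24, 0.0], [0.0, -0.0, -1.0]]
ft_force: [-0.3, 1.1, -0.8]
finger_gap: 0.0001
grip_force: 0.0
```

Call:
play_rows(
  steps=[
    [0, 0, 0, 0, 0, 8, -1],
    [0, 0, 10, 0, 0, 10, -1],
    [0, 0, 30, 0, 0, 10, -1],
    [0, 0, 45, 0, 0, 10, -1],
    [0, 0, 52, 0, 0, 10, -1],
    [0, 0, 52, 0, 0, 10, -1],
  ],
)

```text
time_s: 6.0
ee_pos: [0.5711, 0.0599, 0.0389]
orientation: [[-0.073, 0.997, -0.003], [0.997, 0.073, -0.0], [-0.0, -0.003, -1.0]]
ft_force: [-0.6, 0.7, 0.1]
finger_gap: 0.0001
grip_force: 0.0
```

```bash
python3 - <<'E'
from h import *
import cv2
s=env.state();e=s["ee_pos"];print(e,s["ft_force"])
o=np.array([280,140]);k=6
im=env.snapshot("scene")[140:240,260:390];im=cv2.resize(im,(780,600),interpolation=cv2.INTER_CUBIC)
for dz in(0,.02,.04):
    p=(proj("scene",e+[0,0,dz])-[260,140])*6;cv2.circle(im,tuple(int(v) for v in p),3,(0,0,255),-1)
cv2.imwrite("pics/m4.png",im)
E
```

```text
[0.57110446 0.05987688 0.03890536] [-0.61625588  0.6967229   0.0856329 ]
```

View pics/m4.png

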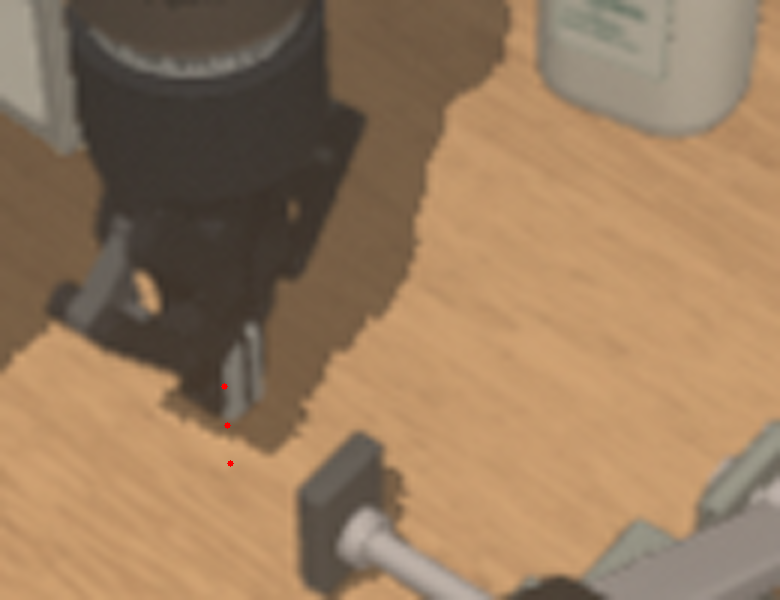

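The fingertips show at about (228,412), roughly 30 mm above the reported TCP (230,463). The plate is still at (340,520). I'll lower another 26 mm in steps.

Call:
play_rows(
  steps=[
    [0, 0, 8, 0, 0, 0, -1],
    [0, 0, 14, 0, 0, 0, -1],
    [0, 0, 20, 0, 0, 0, -1],
    [0, 0, 20, 0, 0, 0, -1],
  ],
)

```text
time_s: 6.45
ee_pos: [0.5712, 0.0598, 0.0189]
orientation: [[-0.073, 0.997, -0.002], [0.997, 0.073, -0.0], [-0.0, -0.002, -1.0]]
ft_force: [-0.8, 0.4, -0.5]
finger_gap: -0.0001
grip_force: 0.0
```

Call:
play_rows(
  steps=[
    [0, 0, 4, 0, 0, 0, -1],
    [0, 0, 6, 0, 0, 0, -1],
    [-8, 0, 6, 0, 0, 0, -1],
    [-16, 0, 6, 0, 0, 0, -1],
    [-24, 0, 6, 0, 0, 0, -1],
    [-30, 0, 6, 0, 0, 0, -1],
    [-36, 0, 6, 0, 0, 0, -1],
    [-40, 0, 6, 0, 0, 0, -1],
  ],
)

```text
time_s: 7.25
ee_pos: [0.5753, 0.0199, 0.0142]
orientation: [[-0.073, 0.997, 0.0], [0.997, 0.073, 0.001], [0.001, 0.0, -1.0]]
ft_force: [0.3, 2.5, 0.6]
finger_gap: -0.0001
grip_force: 1.3
```

Call:
play_rows(
  steps=[
    [-3, 0, 0, 0, 0, 0, -1],
    [-7, 0, 0, 0, 0, 0, -1],
    [-11, 0, 0, 0, 0, 0, -1],
    [-15, 0, 0, 0, 0, 0, -1],
  ],
)

```text
time_s: 7.65
ee_pos: [0.5764, 0.005, 0.0142]
orientation: [[-0.074, 0.997, 0.0], [0.997, 0.074, 0.0], [0.0, 0.0, -1.0]]
ft_force: [0.4, 1.9, 1.1]
finger_gap: -0.0
grip_force: 1.3
```

The 2.5 N reading is the bolt's friction, so the plate is sliding. I keep pushing to the stop.

Call:
play_rows(
  steps=[
    [-4, 0, 0, 0, 0, 0, -1],
    [-8, 0, 0, 0, 0, 0, -1],
    [-12, 0, 0, 0, 0, 0, -1],
    [-14, 0, 0, 0, 0, 0, -1],
    [-15, 0, 0, 0, 0, 0, -1],
  ],
)

```text
time_s: 8.15
ee_pos: [0.5775, -0.0099, 0.0141]
orientation: [[-0.073, 0.997, 0.0], [0.997, 0.073, 0.001], [0.001, 0.0, -1.0]]
ft_force: [-0.4, 4.9, 2.6]
finger_gap: 0.0002
grip_force: 2.3
```

Call:
play_rows(
  steps=[
    [-2, 0, 0, 0, 0, 0, -1],
    [-3, 0, 0, 0, 0, 0, -1],
    [-4, 0, 0, 0, 0, 0, -1],
  ],
)

```text
time_s: 8.45
ee_pos: [0.5774, -0.0096, 0.0142]
orientation: [[-0.076, 0.997, -0.0], [0.997, 0.076, 0.008], [0.008, 0.0, -1.0]]
ft_force: [-0.6, 15.3, 5.1]
finger_gap: 0.0001
grip_force: 7.3
```

The bolt is on its end stop: 15 N with no further travel. I'll back off, rise, and go over the grip.

Call:
play_rows(
  steps=[
    [10, 0, 0, 0, 0, 0, -1],
    [35, 0, 0, 0, 0, 0, -1],
    [58, 0, -10, 0, 0, 0, -1],
    [60, 0, -50, 0, 0, 0, -1],
    [60, 0, -95, 0, 0, 0, -1],
    [60, 0, -140, 0, 0, 0, -1],
    [60, 0, -180, 0, 0, 0, -1],
    [60, 0, -195, 0, 0, 0, -1],
    [60, 0, -195, 0, 0, 0, -1],
  ],
)

```text
time_s: 9.35
ee_pos: [0.5749, 0.0454, 0.212]
orientation: [[-0.073, 0.997, 0.006], [0.997, 0.073, -0.001], [-0.002, 0.006, -1.0]]
ft_force: [0.0, 0.3, -0.9]
finger_gap: -0.0
grip_force: 0.0
```

Call:
play_rows(
  steps=[
    [-20, -10, 0, 0, 0, 0, -1],
    [-55, -30, 0, 0, 0, 0, -1],
    [-90, -50, 0, 0, 0, 0, -1],
    [-125, -70, 0, 0, 0, 0, -1],
    [-155, -86, 0, 0, 0, 0, -1],
    [-173, -97, 0, 0, 0, 0, -1],
    [-173, -97, 0, 0, 0, 0, -1],
  ],
)

```text
time_s: 10.05
ee_pos: [0.4864, -0.136, 0.2068]
orientation: [[-0.069, 0.998, -0.005], [0.998, 0.069, -0.001], [-0.0, -0.005, -1.0]]
ft_force: [-0.3, 0.7, -0.7]
finger_gap: -0.0001
grip_force: 0.0
```

```bash
python3 - <<'E'
from h import *
import cv2
s=env.state();e=s["ee_pos"];print(e,s["ft_force"])
a=cv2.resize(env.snapshot("scene")[150:300,290:430],(400,429),interpolation=cv2.INTER_CUBIC)
w=cv2.resize(env.snapshot("wrist"),(400,250))
im=np.zeros((429,800,3),np.uint8);im[:,:400]=a;im[:250,400:]=w
cv2.imwrite("pics/m5.png",im)
E
```

```text
[ 0.48642217 -0.13604786  0.20682222] [-0.32836878  0.7040349  -0.71454772]
```

View pics/m5.png

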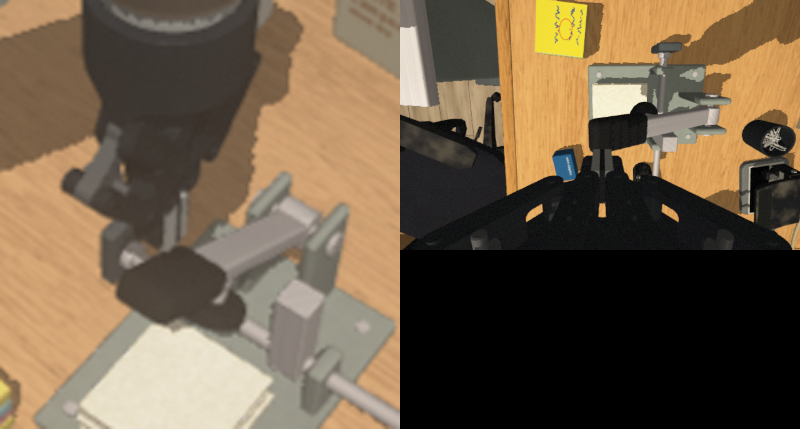

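The catch is in: the block has moved clear of the lever at (295,330), and the plate sits beside the clamp. The fingertips are above the grip at (180,240). Now I press down.

Call:
play_rows(
  steps=[
    [0, 5, 15, 0, 0, 0, -1],
    [0, 5, 30, 0, 0, 0, -1],
    [0, 5, 45, 0, 0, 0, -1],
    [0, 5, 55, 0, 0, 0, -1],
    [0, 5, 65, 0, 0, 0, -1],
    [0, 5, 75, 0, 0, 0, -1],
  ],
)

```text
time_s: 10.75
ee_pos: [0.4945, -0.1329, 0.1336]
orientation: [[-0.074, 0.997, 0.0], [0.997, 0.074, -0.0], [-0.0, 0.0, -1.0]]
ft_force: [-1.4, -0.1, 3.3]
finger_gap: -0.0001
grip_force: 1.2
```

Call:
play_rows(
  steps=[
    [0, 0, 10, 0, 0, 0, -1],
    [0, 0, 20, 0, 0, 0, -1],
    [0, 0, 30, 0, 0, 0, -1],
    [0, 0, 40, 0, 0, 0, -1],
    [0, 0, 48, 0, 0, 0, -1],
    [0, 0, 54, 0, 0, 0, -1],
  ],
)

```text
time_s: 11.35
ee_pos: [0.4935, -0.1333, 0.079]
orientation: [[-0.073, 0.997, -0.001], [0.997, 0.073, 0.0], [0.0, -0.001, -1.0]]
ft_force: [-2.0, -0.3, 2.5]
finger_gap: -0.0001
grip_force: 1.1
```

Call:
play_rows(
  steps=[
    [0, 0, 4, 0, 0, 0, -1],
    [0, 0, 8, 0, 0, 0, -1],
    [0, 0, 11, 0, 0, 0, -1],
    [0, 0, 14, 0, 0, 0, -1],
  ],
)

```text
time_s: 11.75
ee_pos: [0.4942, -0.1333, 0.0659]
orientation: [[-0.073, 0.997, 0.0], [0.997, 0.073, 0.0], [-0.0, 0.0, -1.0]]
ft_force: [-1.9, 0.6, 2.7]
finger_gap: -0.0001
grip_force: 1.1
```

Call:
play_rows(
  steps=[
    [0, 0, 3, 0, 0, 0, -1],
    [0, 0, 5, 0, 0, 0, -1],
    [0, 0, 7, 0, 0, 0, -1],
    [0, 0, 8, 0, 0, 0, -1],
    [0, 0, 8, 0, 0, 0, -1],
  ],
)

```text
time_s: 12.25
ee_pos: [0.4946, -0.1335, 0.064]
orientation: [[-0.073, 0.997, 0.004], [0.997, 0.073, -0.001], [-0.001, 0.004, -1.0]]
ft_force: [-15.0, 3.2, 38.5]
finger_gap: -0.0002
grip_force: 19.5
```

The lever is on its stop (38 N at z = 0.064, where it should be). I'll lift off.

Call:
play_rows(
  steps=[
    [0, 0, -5, 0, 0, 0, -1],
    [0, 0, -15, 0, 0, 0, -1],
    [0, 0, -40, 0, 0, 0, -1],
    [0, 0, -80, 0, 0, 0, -1],
    [0, 0, -120, 0, 0, 0, -1],
    [0, 0, -130, 0, 0, 0, -1],
    [0, 0, -130, 0, 0, 0, -1],
    [0, 0, -130, 0, 0, 0, -1],
  ],
)

```text
time_s: 13.05
ee_pos: [0.4936, -0.1331, 0.1867]
orientation: [[-0.073, 0.997, -0.002], [0.997, 0.073, 0.001], [0.001, -0.002, -1.0]]
ft_force: [-0.3, 0.0, -0.7]
finger_gap: -0.0002
grip_force: 0.0
```

```bash
python3 - <<'E'
from h import *
import cv2
s=env.state();print(s["ee_pos"],s["ft_force"],s["time_s"])
g=lambda p:cv2.cvtColor(p,cv2.COLOR_BGR2GRAY)
im=env.snapshot("scene");cv2.imwrite("pics/end.png",im)
# dark grip blob centroid compared with expected lowered grip; plate darkness check
m=(g(im)<62).astype(np.uint8)
n,l,st,c=cv2.connectedComponentsWithStats(m[215:330,300:430])
print([(st[i][4],np.round(c[i]+[300,215],1).tolist(),st[i][:4].tolist()) for i in range(1,n) if st[i][4]>60])
print("expected grip down",proj("scene",[.468,-.136,.1]),"up",proj("scene",[.5035,-.1335,.18]),"plate in (inner face ctr)",proj("scene",[.576,-.036,.05]))
E
```

```text
[ 0.49361208 -0.13314885  0.18669623] [-0.26695074  0.03629834 -0.68435122] 13.05
[(np.int32(136), [348.3, 218.9], [36, 0, 24, 15])]
expected grip down [336.63766242 291.02144158] up [351.00411433 249.03174158] plate in (inner face ctr) [335.03780925 237.93822971]
```

```bash
python3 - <<'E'
import cv2
for n in("scene1","end"):
    g=cv2.cvtColor(cv2.imread(f"pics/{n}.png"),cv2.COLOR_BGR2GRAY)
    print(n);print(cv2.resize(g[210:320,310:390],(20,22),interpolation=cv2.INTER_AREA))
E
```

```text
scene1
[[155 146 120 145 153 154 156 158 157 158 158 157 156 157 158 156 154 157
  154 139]
 [143 101  89 106 152 156 157 157 155 158 157 156 159 158 158 158 158 148
  136 120]
 [ 94  87  82  89 138 157 156 158 159 157 157 156 155 160 158 158 146 133
  120 142]
 [ 81  88 156 131 143 155 155 155 158 159 157 153 157 145 145 151 130 121
  130 133]
 [ 83  94 132 154 160 154 154 154 154 156 158 158 144 134 134 132 133 133
  134 135]
 [107  91 129 144 143 154 160 150 146 108  85  92 119 134 135 135 136 135
  127 110]
 [155 153 157 158 158 145 118  97  68  66  66  65  66  86 124 134 123 130
  134 120]
 [156 157 154 154 158 117  69  68  67  66  66  66  66  66  77 111 142 155
  129 141]
 [156 157 156 155 154  85  69  69  70  68  67  67  66  68 100  86 117 120
  128 140]
 [157 160 160 158 158 149 101  72  70  70  67  66  66  73  77  66  93 119
  132 140]
 [157 157 159 158 160 148 141 134 120  97 107 102  81  70  68  67 103 121
  136 141]
 [160 161 161 159 141 142 144 184 210 211 201 214 192 144 111 108 120 151
  160 144]
 [160 161 161 144 143 147 190 210 210 210 213 214 214 213 193 150 135 136
[... 1952 characters left out ...]
 186 167
  139 129]
 [160 150 154 165 208 127  73  72  72  72  71  72  71  72  90 182 225 222
  191 148]
 [150 154 173 205 112  73  72  72  73  72  73 142 211 209 220 225 224 216
  184 151]
 [158 171 192 100  74  73  73  73  72  76 159 225 224 223 225 223 216 197
  166 151]
 [154 158 154  74  74  74  74  73  76 173 224 224 224 225 225 212 194 165
  150 151]
 [145 151 162 145  86  74  75  82 185 225 225 224 223 223 214 192 165 151
  151 151]
 [169 147 147 152 167 133 100 163 218 224 223 222 222 210 196 166 151 151
  151 151]
 [166 170 160 146 148 157 176 194 187 197 222 222 211 191 165 150 151 151
  151 150]
 [168 167 169 170 153 143 151 158 179 190 184 196 193 166 153 152 152 152
  152 152]]
```

The pixel map shows the grip at about (336,287), against an expected (337,291) when down, and the plate pushed in near (330,240). The robot is clear, so I hand in.

```bash
python3 -c "
from rig import env
print(env.finish_job())"
```

```text
the job is handed in; nothing more can be done
None
```

I pushed the catch in to its stop, pressed the lever down to its stop, moved the arm clear, and handed the job in at about 13 s; the hand-in gave no verdict.

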